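Pack the touring repair tray and latch its hold-down bar

TASK

Pack the plywood touring tray: swing its hold-down bar up and open, then put exactly two of the three wooden puppet legs and every copper rivet set on the bench into the tray, all lying on its floor with nothing stacked, and leave the third leg lying on the bench. Then swing the bar back over until it rests fully down in its catch. Leave the porcelain torso standing where it is.

Things in the scene. Friction and masses are not known exactly. Their poses are not given: they have to be found in the camera images.
- tray_floor (a point): Centre of the inner floor (6 mm above the bench) of the fixed open plywood tray: outside 192 mm (its x) by 322 mm (y), walls 6 mm thick, tops 50 mm above the bench. x points away from the robot, z up. A forked catch post 84 mm high, 44 mm wide stands outside the middle of the near (-x) wall; two hinge posts 82 mm high outside the middle of the far wall.
- holdbar (a joint): Angle of the hold-down bar in rad: 0 = level over the tray, fully down in the catch; grows as it swings up about its far hinge; 1.57 = upright; 1.8 = stop, leaning away from the robot. The hinge is stiff: the bar stays where it is left, about 4 N at its handle moves it. It starts lowered (0.06 to 0.5).
- bar_hinge (a point): On the bar's hinge axis, 75 mm above the bench, at tray x = +104 mm, y = 0; the axis runs along the tray's y. The bar is a steel strip 20 mm wide, 8 mm thick, with a dark wooden cross handle at its end, 245 mm from the hinge. Axes turn with the bar: -x along the bar to the handle, y along the hinge.
- bar_grip (a point): Where to pinch the bar's cross handle: on its centre line, 45 mm to the +y side of the bar, 245 mm from the hinge axis. The handle is a round rod 16 mm thick, 150 mm long, parallel to the hinge, so it can turn between the fingers; the other half mirrors this. Bar closed: handle 75 mm above the bench, 45 mm outside the tray's near wall.
- leg1: One of three alike beech puppet legs, lying on its side: 120 mm long, 24 mm thick (height), shank 28 mm wide at the thigh end (-x), 21 mm at the shin, with a foot at the +x end sticking out to y = +30 mm. Origin on the shank's centre line at mid-length and mid-thickness (12 mm above what it lies on); x along the leg to the foot. About 70 g.
- leg2: One of three alike beech puppet legs, lying on its side: 120 mm long, 24 mm thick (height), shank 28 mm wide at the thigh end (-x), 21 mm at the shin, with a foot at the +x end sticking out to y = +30 mm. Origin on the shank's centre line at mid-length and mid-thickness (12 mm above what it lies on); x along the leg to the foot. About 70 g.
- leg3: One of three alike beech puppet legs, lying on its side: 120 mm long, 24 mm thick (height), shank 28 mm wide at the thigh end (-x), 21 mm at the shin, with a foot at the +x end sticking out to y = +30 mm. Origin on the shank's centre line at mid-length and mid-thickness (12 mm above what it lies on); x along the leg to the foot. About 70 g.
- set1: A copper rivet set lying flat; two to four alike are present (absent: None). 90 mm long: square 18 x 18 mm shank from x = -45 to +19 mm, then a round nose, 17 to 12 mm thick, to x = +45 mm. Origin at mid-length and mid-thickness (9 mm above what it lies on); x along its length. About 160 g.
- set2: A copper rivet set lying flat; two to four alike are present (absent: None). 90 mm long: square 18 x 18 mm shank from x = -45 to +19 mm, then a round nose, 17 to 12 mm thick, to x = +45 mm. Origin at mid-length and mid-thickness (9 mm above what it lies on); x along its length. About 160 g.
- set3: A copper rivet set lying flat; two to four alike are present (absent: None). 90 mm long: square 18 x 18 mm shank from x = -45 to +19 mm, then a round nose, 17 to 12 mm thick, to x = +45 mm. Origin at mid-length and mid-thickness (9 mm above what it lies on); x along its length. About 160 g.
- set4: A copper rivet set lying flat; two to four alike are present (absent: None). 90 mm long: square 18 x 18 mm shank from x = -45 to +19 mm, then a round nose, 17 to 12 mm thick, to x = +45 mm. Origin at mid-length and mid-thickness (9 mm above what it lies on); x along its length. About 160 g.
- torso: White porcelain puppet torso standing upright beyond the tray, 180 mm high, 90 mm thick, 125 mm over the shoulders; origin at the centre of its underside. Bystander, to be left alone.
Things that resemble listed ones, but are neither listed nor needed, are in the scene too. What is shaped like the leg2 but blue, grey or turquoise is not meant.

How it is judged:
By the outcome, as a careful person would: the job done as asked, in the order asked, and still so for the second after the job is handed in, with the robot touching nothing.
Of set1, set2, set3, set4 only 2 to 4 are there at a start; the rules pass over those that are not, and their reading is None.
At some moment in a run one of leg1, leg2, leg3, set1, set2, set3, set4 may be knocked a few centimetres aside while the robot is not near it.
Once in a run the grip may slacken for a moment while it holds something.
It also fails if it takes over 210 s, if anything falls off the work surface, if the arm or the gripper's body presses on something with over 40 N, if the wrist force passes 120 N, or if a joint passes its speed limit or range.

ROBOT

A 6-joint arm with a two-finger parallel gripper is mounted at the origin on the work surface. World frame = base frame: x ahead of the robot, y to its left, z up, the work surface at z = 0. Lengths are in m, angles in degrees, forces in N, time in s.
With the tool pointing down it reaches from about 0.3 to 0.75 m from the base axis. Payload 8.5 kg.
Tool frame: the origin (TCP) lies midway between the tips of the shut fingers; the grasp point (between the pads) lies 19 mm behind it; z points along the fingers, y is the line along which they close (so a half turn about z gives the same grasp; the last joint's range is limited). The gripper opens to 85 mm and grips with 20 to 120 N. Pads are 22 mm wide; open, the fingers measure 114 mm over their backs; the gripper's body (76 mm by 85 mm) begins 54 mm behind the grasp point. The pads swing forward as they close: fully open they stand 13 mm farther back than shut.
Start: joints at [-84.185, 21.807, 74.336, -0, 83.858, -12.336], TCP at [0.171, -0.523, 0.196] pointing down, gripper open.
Joint ranges: [-178.18, 178.18], [-50.72, 133.34], [12.68, 142.11], [-81.47, 261.47], [9.98, 163.14], [-165.26, 165.26]. Speed limits (degrees/s): [136.94, 136.94, 180, 180, 180, 180].

INTERFACE

Orientations are given as a 3x3 rotation matrix whose columns are the frame's x, y, z axes.
In Python, from rig import observe, optics, order, spotter gives the robot as it stands.
- The arm moves only by the tool move_arm, never from a script. Its argument "series" is text: rows parted by semicolons, each of 5 numbers parted by spaces: the shift along the tool's x, y, z in cm, then the turn about the tool's z in degrees, then the opening, from -1 (shut) to 1 (fully open). A call has 1 to 8 rows; each row is the pose to reach, as a shift and turn from the pose commanded when the call began, along the tool's axes at that moment; what a row does not reach only later rows make up. A row lasts 1/8 s, in which the tool goes at most 62.5 mm and 10.7 degrees, less where a joint would pass 70% of its speed; a pose out of reach is approached as far as the arm can. A call with a gripper value outside its range is refused whole. The fingers move at their own pace and stop on an object; "force" is the grip in N (left out, the last holds). Time passes only in rows, so rows that repeat a pose let the fingers close. It gives the time, the measured TCP pose, the force, the opening and the grip force at its end, in the units of the state.
- observe(): the state, without advancing time (a new reading comes with each control period).
- optics.get_image(name): name is "scene" or "top" or "wrist"; returns a dict with "pixels" (384x512x3 uint8, blue, green, red), "camera_matrix" (3x3 intrinsics, pixels), "rvec" (rotation vector, rad) and "tvec" (3), from world to camera coordinates, as OpenCV has them. Camera axes: x right, y down, z forward; pixel columns grow to the right and rows downward; lengths in m; the calibration is good to about 2 mm. A picture is of the moment at which its call begins. There is no depth.
- order.close_job(): hands the job in; it is judged then, once.
Trained networks look in the newest picture that a camera, given by its name, has taken for a name from the list of things; names that differ only in an ending like _2 or _b are one class to them, and where a whole thing is asked for, a point or a joint stands for the part that bears it (a point fixed in the world has none). Each returns a list of dicts, best first, with "score" (0 to 1); they miss things now and then, are a little off and sometimes report something else, mostly with a low value. They report only what shows in the picture. A call takes as long as a camera call. They do not tell look-alikes from the thing itself.
- spotter.find_in(thing, camera): "point" ([x, y, z] in m, in world coordinates, good to about 4 mm: the middle of the surface that is visible of it).
- spotter.cut_out(thing, camera): "pixels" (384x512 bool, what is visible of it).
- spotter.mark_of(thing, camera): "point" ([x, y, z] in m, in world coordinates, good to about 4 mm: a listed point, or the origin of a listed thing).
The state is a dict: "time_s": time; "q": joint angles; "qvel": joint speeds; "joint_efforts": joint torques, N m; "position": TCP position; "tool_rot": TCP orientation; "ft_force": force on the tool from outside, world axes, zero at the start; "wrist_torque": the same for the moment, N m; "grip_width": finger opening in m; "gripper_force": force on a finger pad.
Only numpy, scipy, OpenCV 4.12 (cv2) and the standard library are available. Lean on these libraries where they do the work, as an engineer would, in place of code of your own. Each camera call takes 0.05 s, during which the arm holds its last target. There are 200 camera calls.

## Working session

There is one attempt and no reset: what is moved stays moved. The work goes in short steps, Python scripts to look and compute and a tool call to move; the robot and the scene stay as the last step left them, time stands still between calls to the robot, and variables do not carry over. Pictures are saved under pics/ and viewed, at most 14 in all, crops included, and the job is handed in when it is done.

Besides the shell and the picture viewer there is one more tool, called after ">>>" as a command line: name --argument value ..., lists and objects as JSON in quotes. move_arm: Moves the arm, as the interface text tells. Its arguments: {"type":"object","properties":{"series":{"type":"string"},"force":{"type":"number"}},"required":["series"]}

```bash
ls; mkdir -p pics; cat > h.py <<'E'
import numpy as np, cv2
from rig import observe, optics, order, spotter
def cam(n):
    d=optics.get_image(n); return d
def ray(d,u,v,z):
    K=np.array(d['camera_matrix']);R=cv2.Rodrigues(np.array(d['rvec'],float))[0];t=np.array(d['tvec'],float).ravel()
    c=-R.T@t; r=R.T@np.linalg.inv(K)@np.array([u,v,1.]); return c+r*(z-c[2])/r[2]
def proj(d,p):
    return cv2.projectPoints(np.array(p,float).reshape(-1,1,3),np.array(d['rvec'],float),np.array(d['tvec'],float),np.array(d['camera_matrix'],float),None)[0].reshape(-1,2)
E
python3 - <<'E'
from h import *
for n in('top','scene'):
    d=cam(n); cv2.imwrite(f'pics/{n}0.png',d['pixels'] if n=='scene' else cv2.resize(d['pixels'],(800,600)))
    print(n,ray(d,256,192,0))
    for t in('tray_floor','bar_hinge','bar_grip','leg1','set1','torso'):
        for r in spotter.mark_of(t,n): print(t,np.round(r['point'],3),round(r['score'],2))
s=observe();print(s['position'],s['tool_rot'],s['grip_width'])
E
```

```text
pics
top [ 0.56868148 -0.12744462  0.        ]
tray_floor [ 0.539 -0.006  0.007] 0.63
bar_hinge [ 0.643 -0.018  0.076] 0.59
bar_grip [0.418 0.052 0.159] 0.66
leg1 [ 0.445 -0.413  0.013] 0.97
leg1 [ 0.367 -0.288  0.012] 0.86
leg1 [ 0.76  -0.348  0.016] 0.74
leg1 [0.554 0.298 0.013] 0.73
leg1 [ 0.569 -0.292  0.015] 0.69
leg1 [ 0.478 -0.556  0.012] 0.55
set1 [0.495 0.397 0.009] 0.63
set1 [ 0.592 -0.395  0.009] 0.54
torso [ 0.752 -0.126  0.   ] 0.61
scene [ 0.5250423  -0.00316424  0.        ]
tray_floor [ 0.536 -0.006  0.002] 0.61
bar_hinge [ 0.641 -0.02   0.078] 0.73
bar_grip [0.418 0.052 0.161] 0.56
leg1 [ 0.367 -0.286  0.013] 0.95
leg1 [ 0.571 -0.293  0.01 ] 0.81
leg1 [ 0.48  -0.555  0.015] 0.75
leg1 [0.55  0.298 0.011] 0.71
leg1 [ 0.446 -0.413  0.01 ] 0.69
leg1 [ 0.762 -0.345  0.009] 0.67
set1 [ 0.592 -0.389  0.013] 0.8
set1 [0.492 0.396 0.011] 0.55
torso [ 0.754 -0.116  0.   ] 0.79
[ 0.17133731 -0.5226183   0.19592798] [[ 9.50244368e-01  3.11505444e-01  2.21570424e-05]
 [ 3.11505444e-01 -9.50244368e-01  3.59546644e-06]
 [ 2.21746121e-05  3.48546760e-06 -1.00000000e+00]] 0.08517079092820656
```

View pics/top0.png

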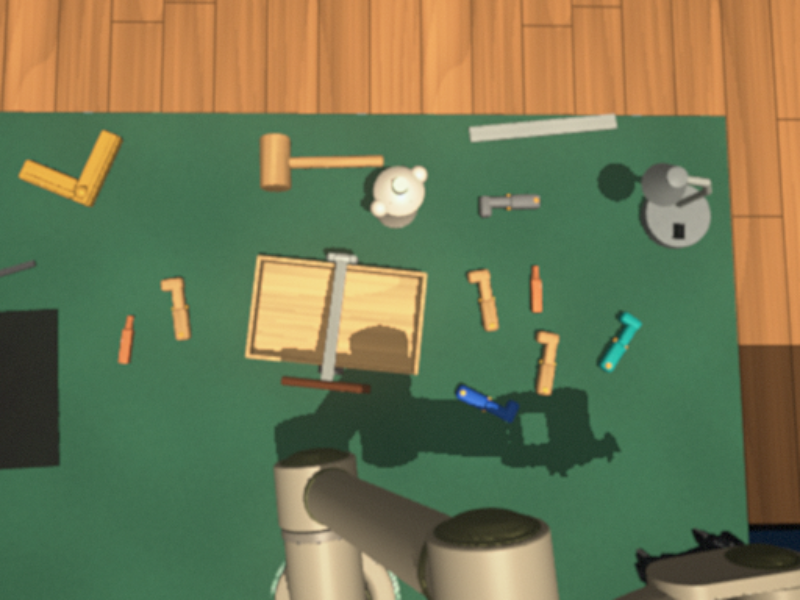

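View pics/scene0.png

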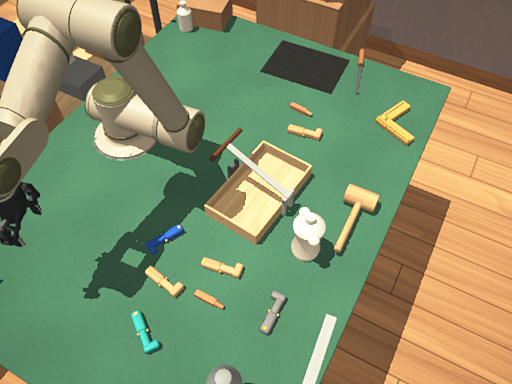

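The top view shows three beech legs at (178,308), (484,300) and (547,362), and copper sets at (126,340) and (537,289). The blue, grey and turquoise legs are decoys. The bar is raised about 0.36 rad, with its handle at (325,384).

```bash
cat >> h.py <<'E'
def plan(*ts):
    s=observe();p=np.array(s['position']);R=np.array(s['tool_rot']);y0=np.degrees(np.arctan2(R[1,0],R[0,0]))
    print('t',round(s['time_s'],2),'pos',np.round(p,4),'yaw',round(y0,1),'w',round(s['grip_width'],4),'q6',round(s['q'][5]),'F',np.round(s['ft_force'],1))
    for t in ts:
        d=R.T@(np.array(t[:3])-p)*100
        print(np.round(d,2),round((y0-t[3]+180)%360-180,1) )
E
python3 -c "
from h import *
plan((.19,-.45,.25,45),(.40,.052,.25,83.5))"
```

```text
t 0.7 pos [ 0.1713 -0.5226  0.1959] yaw 18.1 w 0.0852 q6 -12 F [ 1.1 -0.3 -0.7]
[ 4.04 -6.32 -5.41] -26.9
[ 39.63 -47.48  -5.41] -65.4
```

>>> move_arm --series "1 -1 -5.4 -8 1;6 -7 -5.4 -16 1;11 -13 -5.4 -25 1;15 -18 -5.4 -33 1;19 -23 -5.4 -41 1;23 -28 -5.4 -49 1;27 -33 -5.4 -57 1;31 -38 -5.4 -65.4 1" --force 30

```text
time_s: 1.7
position: [0.3342, -0.0995, 0.2502]
tool_rot: [[0.108, 0.994, 0.001], [0.994, -0.108, -0.001], [-0.001, 0.001, -1.0]]
ft_force: [1.3, -0.2, -0.1]
grip_width: 0.0857
gripper_force: 0.0
```

```bash
python3 -c "
from h import *
plan((.40,.052,.25,83.5),(.418,.052,.25,83.5))"
```

```text
t 1.7 pos [ 0.3342 -0.0995  0.2502] yaw 83.8 w 0.0857 q6 -30 F [ 1.3 -0.2 -0.1]
[15.78  4.9   0.02] 0.3
[15.97  6.69  0.02] 0.3
```

>>> move_arm --series "5 2 0 0.3 1;10 4 0 0.3 1;15 6.5 0 0.3 1;16 6.7 0 0.3 1;16 6.7 0 0.3 1"

```text
time_s: 2.33
position: [0.4182, 0.0503, 0.2498]
tool_rot: [[0.116, 0.993, -0.0], [0.993, -0.116, -0.0], [-0.0, -0.0, -1.0]]
ft_force: [-1.0, 0.3, 0.1]
grip_width: 0.0855
gripper_force: 0.0
```

```bash
python3 -c "
from h import *
plan((.418,.052,.141,83.5))
for n in ('wrist','top','scene'):
    d=cam(n)
    if n=='wrist': cv2.imwrite('pics/w1.png',d['pixels'])
    if n=='top': cv2.imwrite('pics/t1.png',cv2.resize(d['pixels'],(800,600)))
    for t in('tray_floor','bar_hinge','bar_grip','set1'):
        for r in spotter.mark_of(t,n): print(n,t,np.round(r['point'],3),round(r['score'],2))
"
```

```text
t 2.33 pos [0.4182 0.0503 0.2498] yaw 83.3 w 0.0855 q6 -3 F [-1.   0.3  0.1]
[ 0.17 -0.04 10.88] -0.2
wrist tray_floor [ 0.538 -0.003  0.007] 0.63
wrist bar_hinge [ 0.643 -0.018  0.073] 0.91
wrist bar_grip [0.417 0.052 0.167] 0.62
top tray_floor [ 0.592 -0.397  0.007] 0.71
top tray_floor [ 0.538 -0.004  0.009] 0.64
top bar_hinge [ 0.643 -0.018  0.071] 0.69
top bar_hinge [ 0.751 -0.124 -0.001] 0.58
top set1 [0.497 0.397 0.011] 0.74
top set1 [ 0.592 -0.395  0.007] 0.55
scene tray_floor [ 0.536 -0.007  0.004] 0.9
scene bar_hinge [ 0.642 -0.016  0.075] 0.78
scene bar_grip [0.417 0.052 0.165] 0.59
scene set1 [ 0.591 -0.39   0.012] 0.59
scene set1 [0.493 0.4   0.012] 0.56
```

View pics/w1.png

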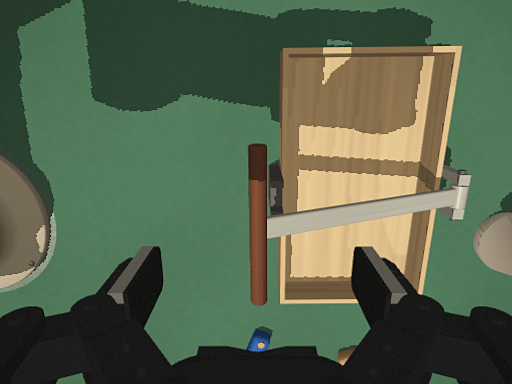

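View pics/t1.png

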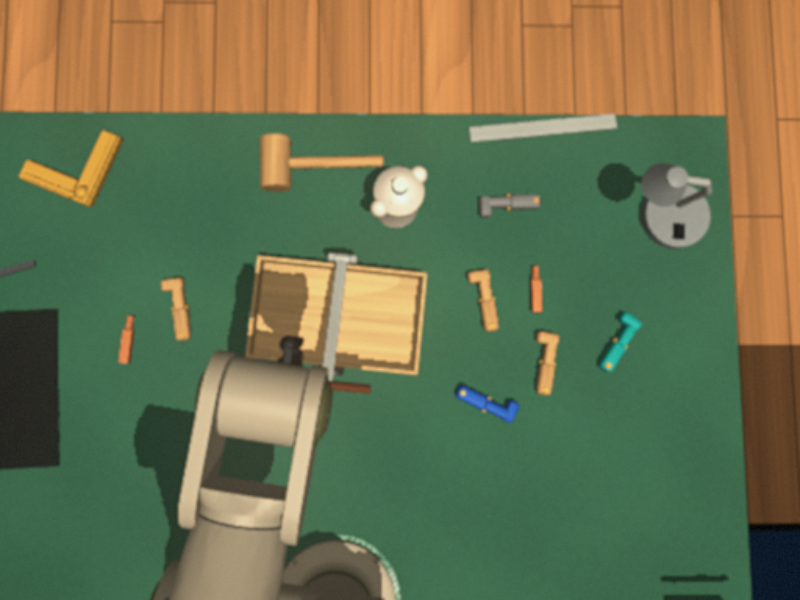

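The wrist view shows the handle centred between the fingers at u≈258, clear of the bar. The top view again shows only two copper sets. Descending to pinch.

>>> move_arm --series "0.2 0 5 0 1;0.2 0 10.5 0 1;0.2 0 10.5 0 1;0.2 0 10.5 0 -1;0.2 0 10.5 0 -1;0.2 0 10.5 0 -1;0.2 0 10.5 0 -1;0.2 0 10.5 0 -1" --force 30

```text
time_s: 4.08
position: [0.4188, 0.0521, 0.1451]
tool_rot: [[0.118, 0.993, 0.0], [0.993, -0.118, -0.0], [0.0, 0.0, -1.0]]
ft_force: [0.1, 0.1, -1.0]
grip_width: 0.0006
gripper_force: 0.0
```

```bash
python3 -c "
from h import *
s=observe();p=s['position'];print(s['gripper_force'])
c,sn=np.cos(np.radians(-6.5)),np.sin(np.radians(-6.5))
g=np.array([p[0],p[1],p[2]+.019]);H=np.array([.643,-.018,.075]);
# along-bar horizontal dist
r=-(g-H)[:2]@[c,sn];print('horiz',r,'dz',g[2]-.075,'R',np.hypot(r,g[2]-.075))
th0=np.arctan2(g[2]-.075,r);print(th0)
for th in np.linspace(th0,1.75,15)[1:]:
    dr=.245*(np.cos(th0)-np.cos(th)); dz=.245*(np.sin(th)-np.sin(th0)); print(round(th,2),'y',round(dr*100,1),'z',round(-dz*100,1))
plan()"
```

```text
0.0
horiz 0.23073018045129318 dz 0.08911207458921129 R 0.24734061132106766
0.368568896442132
0.47 y 1.0 z -2.2
0.57 y 2.2 z -4.3
0.66 y 3.6 z -6.3
0.76 y 5.2 z -8.1
0.86 y 6.9 z -9.8
0.96 y 8.8 z -11.3
1.06 y 10.9 z -12.5
1.16 y 13.0 z -13.6
1.26 y 15.3 z -14.5
1.36 y 17.6 z -15.1
1.45 y 20.0 z -15.5
1.55 y 22.4 z -15.7
1.65 y 24.8 z -15.6
1.75 y 27.2 z -15.3
t 4.08 pos [0.4188 0.0521 0.1451] yaw 83.3 w 0.0006 q6 -2 F [ 0.1  0.1 -1. ]
```

```bash
python3 -c "
from h import *
for n in ('wrist','scene'):
    d=cam(n); cv2.imwrite('pics/%s2.png'%n,d['pixels'])
    for r in spotter.mark_of('bar_grip',n): print(n,np.round(r['point'],3),round(r['score'],2))
    if n=='scene': c=d['pixels'][90:240,160:360]; w=cv2.imread('pics/wrist2.png'); cv2.imwrite('pics/c2.png',np.hstack([cv2.resize(c,(512,384)),w])[:, :]); 
a=cv2.imread('pics/c2.png'); cv2.imwrite('pics/c2.png',cv2.resize(a,(800,300)))
"
```

```text
wrist [0.414 0.051 0.168] 0.95
scene [0.42  0.052 0.164] 0.93
```

View pics/c2.png

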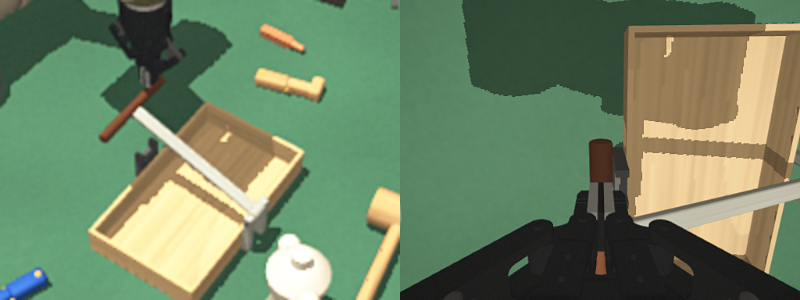

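The fingers shut with nothing between them, and the rod runs in line beneath or behind them. I'll fit the handle's height from its colour in several views.

```bash
cat > fit.py <<'E'
from h import *
from scipy.optimize import least_squares
import sys
D=[]
for n in sys.argv[1:]:
    d=cam(n);P=d['pixels'].astype(int);b,g,r=P[...,0],P[...,1],P[...,2]
    m=((r>70)&(r>1.9*g)&(r>1.9*b)&(g<90)).astype(np.uint8)
    k,l,st,ce=cv2.connectedComponentsWithStats(m)
    # parts near predicted rod
    pr=proj(d,[[.418,.05,.16]])[0]
    ok=[i for i in range(1,k) if st[i,4]>12 and np.hypot(*(ce[i]-pr))<90]
    ys,xs=np.where(np.isin(l,ok)); print(n,len(xs),[(np.round(ce[i]),st[i,4]) for i in ok])
    D.append((d,np.c_[xs,ys]))
def rod(a,s):
    th,ps=a[:2]; H=np.array([.643,-.018,.075])+[0,a[2],0]
    X=np.array([np.cos(ps),np.sin(ps),0]);Y=np.array([-np.sin(ps),np.cos(ps),0])
    return H-.245*np.cos(th)*X+.245*np.sin(th)*np.array([0,0,1])+s*Y
def res(a):
    o=[]
    for d,q in D:
        e=proj(d,[rod(a,-.075),rod(a,.075)]);u=e[1]-e[0];u/=np.hypot(*u);w=q-e[0]
        o.append((w[:,0]*u[1]-w[:,1]*u[0])/np.sqrt(len(q)))
    o.append([a[2]*300, (a[1]+.113)*20]); return np.concatenate(o)
f=least_squares(res,[.36,-.113,0]);print(f.x,f.cost,'grip',rod(f.x,.045),'mid',rod(f.x,0))
E
python3 fit.py scene wrist
```

```text
scene 0 []
wrist 0 []
[ 0.36  -0.113  0.   ] 0.0 grip [0.42024184 0.0525682  0.16130719] mid [0.41516765 0.0078552  0.16130719]
```

>>> move_arm --series "0 0 0 0 1;0 0 0 0 1;0 0 0 0 1;0 0 0 0 1"

```text
time_s: 4.88
position: [0.4187, 0.0521, 0.1449]
tool_rot: [[0.118, 0.993, -0.0], [0.993, -0.118, -0.0], [-0.0, -0.0, -1.0]]
ft_force: [0.7, 0.1, -0.6]
grip_width: 0.0723
gripper_force: 0.0
```

```bash
python3 fit.py scene wrist; python3 -c "
from h import *
cv2.imwrite('pics/w3.png',cam('wrist')['pixels'])"
```

```text
scene 0 []
wrist 0 []
[ 0.36  -0.113  0.   ] 0.0 grip [0.42024184 0.0525682  0.16130719] mid [0.41516765 0.0078552  0.16130719]
```

View pics/w3.png

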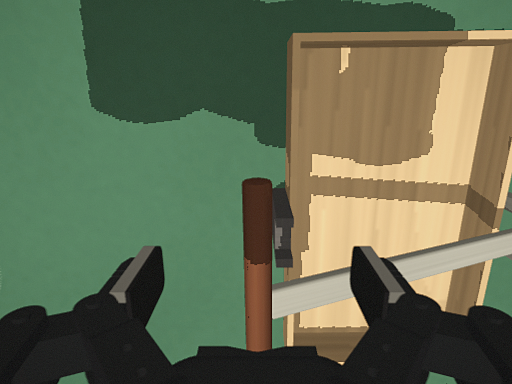

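```bash
python3 - <<'E'
from h import *
d=cam('wrist');P=d['pixels'];print(P[220,257],P[300,257],P[300,245:275].tolist()[::3],d['camera_matrix'][0][0])
for z in(.12,.135,.15,.165): print(z,[ray(d,u,v,z).round(4).tolist() for u,v in((257,182),(244,240),(271,240))])
R=cv2.Rodrigues(np.array(d['rvec'],float))[0];print('cam',-R.T@np.array(d['tvec']).ravel(),R[2])
# tip positions
s=observe();Rt=np.array(s['tool_rot']);p=np.array(s['position']);print(proj(d,[p,p-Rt[:,2]*.019,p+Rt[:,1]*.04-Rt[:,2]*.013]))
d=cam('scene');e=proj(d,[[.4248,.097,z] for z in(.13,.145,.16)]+[[.4067,-.0667,z] for z in(.13,.145,.16)]);print(e)
P=d['pixels'];print([P[int(v),int(u)].tolist() for u,v in e])
E
```

```text
[31 44 73] [ 55  83 137] [[47, 69, 94], [48, 74, 122], [54, 82, 135], [56, 86, 139], [55, 83, 137], [51, 77, 129], [49, 73, 122], [43, 63, 105], [37, 53, 88], [178, 197, 198]] 323.91403991040414
0.12 [[0.4202, 0.0698, 0.12], [0.4064, 0.0295, 0.12], [0.4249, 0.0273, 0.12]]
0.135 [[0.4207, 0.0739, 0.135], [0.4079, 0.0366, 0.135], [0.4251, 0.0346, 0.135]]
0.15 [[0.4212, 0.0781, 0.15], [0.4094, 0.0438, 0.15], [0.4252, 0.0419, 0.15]]
0.165 [[0.4216, 0.0823, 0.165], [0.4109, 0.0509, 0.165], [0.4253, 0.0492, 0.165]]
cam [0.4267039  0.12662301 0.3238458 ] [-0.03427721 -0.2911372  -0.95606705]
[[257.99600637 221.93732661]
 [258.1268321  235.60589649]
 [329.83139252 231.02886512]]
[[243.47891554 133.64898934]
 [243.38505729 130.40447841]
 [243.28961946 127.10536396]
 [211.68054863 166.74892118]
 [211.30134103 163.61528569]
 [210.91539294 160.42594918]]
[[50, 61, 47], [61, 72, 59], [56, 69, 48], [120, 159, 102], [121, 163, 103], [85, 116, 85]]
```

Both views put the fingertips about 30 mm higher than the TCP readout, which would explain closing just above the rod. I'll lower 27 mm and pinch again.

>>> move_arm --series "0 0 1.3 0 1;0 0 2.7 0 1;0 0 2.7 0 -1;0 0 2.7 0 -1;0 0 2.7 0 -1;0 0 2.7 0 -1;0 0 2.7 0 -1;0 0 2.7 0 -1"

```text
time_s: 6.12
position: [0.4188, 0.0521, 0.1181]
tool_rot: [[0.117, 0.993, 0.0], [0.993, -0.117, -0.0], [-0.0, 0.0, -1.0]]
ft_force: [0.2, 1.4, 1.2]
grip_width: 0.0142
gripper_force: 30.2
```

```bash
python3 -c "
from h import *
w=cam('wrist')['pixels'];s=cam('scene');c=cv2.resize(s['pixels'][90:240,160:360],(400,300),interpolation=cv2.INTER_CUBIC)
cv2.imwrite('pics/c4.png',np.hstack([c,cv2.resize(w,(400,300))]))
p=np.array(observe()['position']);print(proj(s,[p]))
plan()"
```

```text
[[234.94339115 144.79558055]]
t 6.22 pos [0.4188 0.0521 0.118 ] yaw 83.3 w 0.0147 q6 -2 F [-0.3 -0.3  0.3]
```

View pics/c4.png

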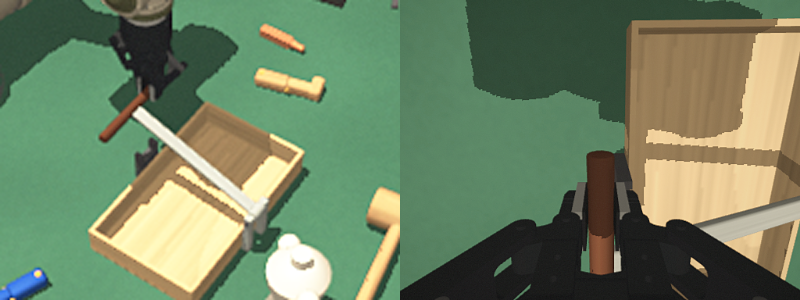

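Gripped (14.5 mm opening, 30 N), and the rod shows between the pads. Now swinging along the arc.

>>> move_arm --series "1e-9 1.0 -2.2 0 -1;0 2.2 -4.4 0 -1;0 3.6 -6.4 0 -1;0 5.2 -8.3 0 -1;0 7.0 -9.9 0 -1;0 8.9 -11.4 0 -1;0 11.0 -12.7 0 -1;0 13.2 -13.8 0 -1"

```text
time_s: 7.22
position: [0.549, 0.0379, 0.257]
tool_rot: [[0.116, 0.993, -0.002], [0.993, -0.116, 0.002], [0.002, -0.002, -1.0]]
ft_force: [-5.3, 6.1, 5.6]
grip_width: 0.0145
gripper_force: 30.9
```

```bash
python3 -c "
from h import *
plan()
for n in ('wrist','scene'):
    for t in ('bar_grip','bar_hinge'):
        for r in spotter.mark_of(t,n): print(n,t,np.round(r['point'],3),round(r['score'],2))
"
```

```text
t 7.22 pos [0.549  0.0379 0.257 ] yaw 83.3 w 0.0145 q6 -2 F [-5.3  6.1  5.6]
wrist bar_grip [0.417 0.054 0.166] 0.73
scene bar_grip [0.417 0.049 0.162] 0.69
scene bar_grip [ 0.754 -0.119 -0.003] 0.25
scene bar_hinge [ 0.641 -0.02   0.076] 0.83
```

```bash
cat >> h.py <<'E'
def look(ts,cams=('wrist','scene')):
    for n in cams:
        cam(n)
        for t in ts:
            for r in spotter.mark_of(t,n): print(n,t,np.round(r['point'],3),round(r['score'],2))
E
python3 -c "
from h import *
look(['bar_grip','bar_hinge'])
plan()"
```

```text
wrist bar_grip [0.55  0.038 0.3  ] 0.72
wrist bar_hinge [ 0.644 -0.019  0.074] 0.72
scene bar_grip [0.547 0.037 0.299] 0.85
scene bar_hinge [ 0.643 -0.018  0.076] 0.94
t 7.72 pos [0.5499 0.0377 0.2572] yaw 83.3 w 0.0148 q6 -2 F [-0.3  5.3  8.6]
```

>>> move_arm --series "0 2.3 -0.9 0 -1;0 4.7 -1.5 0 -1;0 7.1 -1.9 0 -1;0 9.5 -2.0 0 -1;0 12.0 -1.9 0 -1;0 13.6 -1.7 0 -1;0 13.6 -1.7 0 -1;0 13.6 -1.7 0 -1"

```text
time_s: 8.72
position: [0.6855, 0.022, 0.2729]
tool_rot: [[0.115, 0.993, 0.001], [0.993, -0.115, 0.002], [0.002, 0.001, -1.0]]
ft_force: [3.6, 4.7, 2.5]
grip_width: 0.0147
gripper_force: 31.4
```

```bash
python3 -c "
from h import *
look(['bar_grip','bar_hinge'])
plan()"
```

```text
wrist bar_grip [0.686 0.023 0.32 ] 0.83
wrist bar_hinge [ 0.646 -0.019  0.072] 0.86
scene bar_grip [0.686 0.025 0.317] 0.93
scene bar_hinge [ 0.644 -0.021  0.077] 0.56
scene bar_hinge [ 0.534 -0.005  0.005] 0.43
t 9.03 pos [0.6853 0.022  0.2729] yaw 83.4 w 0.0147 q6 -1 F [3.1 4.7 0.7]
```

Bar at about 1.71 rad. Releasing and going to the left-side leg.

>>> move_arm --series "0 0 0 0 0.6;0 0 0 0 0.6;0 0 0 0 0.6;0 0 -3 0 0.6;0 0 -7 0 0.6;0 -5 -7 0 0.6;0 -11 -7 0 0.6;0 -14 -7 0 0.6"

```text
time_s: 10.02
position: [0.5432, 0.0375, 0.3437]
tool_rot: [[0.117, 0.993, 0.001], [0.993, -0.117, -0.0], [-0.0, 0.001, -1.0]]
ft_force: [-0.1, 0.0, 0.8]
grip_width: 0.0679
gripper_force: 0.0
```

```bash
cat >> h.py <<'E'
def outl(t,n,zt):
    d=cam(n)
    for r in spotter.cut_out(t,n):
        ys,xs=np.where(r['pixels'])
        if len(xs)<30: continue
        # sub-sample contour
        w=np.array([ray(d,u,v,zt)[:2] for u,v in zip(xs[::3],ys[::3])],np.float32)
        (c,sz,a)=cv2.minAreaRect(w)
        if sz[0]<sz[1]: a+=90
        print(n,t,'c',np.round(c,3),'size',np.round(sz,3),'yaw',round((a+90)%180-90,1),'score',round(r['score'],2),'mean',np.round(w.mean(0),3),len(xs), d['pixels'][ys,xs].mean(0).round())
E
python3 -c "
from h import *
look(['bar_grip'])
for n in('top','scene'):
    outl('leg1',n,.024);outl('set1',n,.018)
look(['leg1','set1'],('top','scene'))
plan((.552,.298,.28,0))"
```

```text
scene bar_grip [0.684 0.023 0.314] 0.84
top leg1 c [ 0.755 -0.343] size [0.041 0.119] yaw -87.7 score 0.81 mean [ 0.759 -0.339] 374 [109. 122. 127.]
top leg1 c [ 0.447 -0.408] size [0.04  0.117] yaw -0.2 score 0.72 mean [ 0.448 -0.408] 401 [ 89. 147. 193.]
top leg1 c [ 0.586 -0.391] size [0.018 0.076] yaw -1.5 score 0.68 mean [ 0.58  -0.391] 136 [ 77. 128. 211.]
top leg1 c [ 0.485 -0.548] size [0.039 0.112] yaw -31.4 score 0.67 mean [ 0.485 -0.551] 360 [129. 149.  47.]
top leg1 c [ 0.57  -0.294] size [0.12 0.04] yaw 16.3 score 0.64 mean [ 0.572 -0.292] 379 [ 92. 151. 198.]
top leg1 c [ 0.37 -0.29] size [0.117 0.036] yaw 71.9 score 0.62 mean [ 0.37  -0.292] 346 [165.  98.  58.]
top leg1 c [0.554 0.3  ] size [0.117 0.037] yaw 10.6 score 0.5 mean [0.568 0.302] 289 [ 97. 154. 201.]
top set1 c [ 0.588 -0.394] size [0.023 0.086] yaw -4.8 score 0.69 mean [ 0.585 -0.393] 205 [ 73. 120. 185.]
top set1 c [0.494 0.394] size [0.019 0.077] yaw -3.4 score 0.56 mean [0.491 0.395] 161 [ 67. 111. 181.]
scene leg1 c [ 0.378 -0.299] size [0.118 0.048] yaw 65.3 score 0.92 mean [ 0.372 -0.3  ] 438 [185. 
[... 702 characters left out ...]
 leg1 [0.55  0.296 0.014] 0.75
top leg1 [ 0.367 -0.289  0.011] 0.75
top leg1 [ 0.567 -0.297  0.016] 0.68
top leg1 [ 0.481 -0.556  0.01 ] 0.61
top leg1 [ 0.76  -0.344  0.012] 0.58
top set1 [ 0.642 -0.017  0.077] 0.63
top set1 [ 0.594 -0.394  0.006] 0.49
scene leg1 [ 0.37  -0.287  0.014] 0.76
scene leg1 [0.552 0.3   0.016] 0.75
scene leg1 [ 0.764 -0.346  0.014] 0.72
scene leg1 [ 0.48  -0.555  0.013] 0.62
scene leg1 [ 0.572 -0.293  0.012] 0.57
scene leg1 [ 0.442 -0.41   0.01 ] 0.56
scene set1 [0.494 0.398 0.014] 0.59
scene set1 [ 0.59  -0.392  0.012] 0.51
scene set1 [ 0.444 -0.413  0.009] 0.49
t 10.93 pos [0.5458 0.0371 0.3429] yaw 83.3 w 0.0683 q6 -2 F [ 0.  -0.8  0.2]
[25.98 -2.45  6.29] 83.3
```

>>> move_arm --series "4 -0.5 2 10.5 1;8 -1 4 21 1;12 -1.3 6 31.5 1;16 -1.6 9 42 1;20 -2 12 52.5 1;23 -2.2 15 63 1;26 -2.4 17 73.5 1;26 -2.4 17 74.3 1"

```text
time_s: 11.92
position: [0.5516, 0.2994, 0.171]
tool_rot: [[0.988, 0.157, -0.003], [0.157, -0.988, -0.001], [-0.003, 0.0, -1.0]]
ft_force: [-0.1, -1.1, 0.6]
grip_width: 0.0857
gripper_force: 0.0
```

```bash
python3 -c "
from h import *
outl('leg1','wrist',.024);look(['leg1','set1'],('wrist',))
d=cam('wrist');cv2.imwrite('pics/w5.png',d['pixels'])
plan((.552,.298,.03,9))"
```

```text
wrist leg1 c [0.553 0.306] size [0.117 0.039] yaw 10.8 score 0.81 mean [0.56  0.303] 2970 [ 74. 110. 141.]
wrist leg1 [0.555 0.298 0.014] 0.84
wrist set1 [0.495 0.395 0.007] 0.94
t 12.22 pos [0.553  0.2973 0.1739] yaw 9.0 w 0.0855 q6 99 F [-0.2 -0.6  0. ]
[-0.11 -0.08 14.39] -0.0
```

View pics/w5.png

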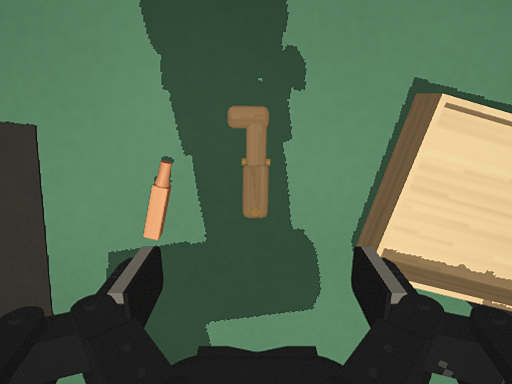

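The leg shows in the wrist view from (255,107) to (255,217), foot to the left, with knee pegs at mid-length. I'll grip the thigh about 25 mm behind the origin and descend in stages.

>>> move_arm --series "-2.4 0 5 -1 1;-2.4 0 10 -1 1;-2.4 0 14 -1 1;-2.4 0 16.5 -1 0.3;-2.4 0 17.5 -1 0.3;-2.4 0 17.5 -1 0.3"

```text
time_s: 12.98
position: [0.5292, 0.2941, -0.0017]
tool_rot: [[0.985, 0.173, 0.0], [0.173, -0.985, 0.0], [0.0, -0.0, -1.0]]
ft_force: [-0.4, 0.4, 0.1]
grip_width: 0.0559
gripper_force: 0.0
```

```bash
python3 -c "
from h import *
plan((.530,.294,-.02,10))
s=cam('scene');w=cam('wrist')['pixels']
p=np.array(observe()['position']);u,v=proj(s,[p])[0].astype(int);print(u,v)
c=cv2.resize(s['pixels'][v-60:v+40,u-65:u+68],(400,300),interpolation=cv2.INTER_CUBIC)
cv2.imwrite('pics/c6.png',np.hstack([c,cv2.resize(w,(400,300))]))"
```

```text
t 12.97 pos [ 0.5292  0.2941 -0.0017] yaw 9.9 w 0.0559 q6 98 F [-0.4  0.4  0.1]
[0.08 0.03 1.83] -0.1
296 133
```

View pics/c6.png

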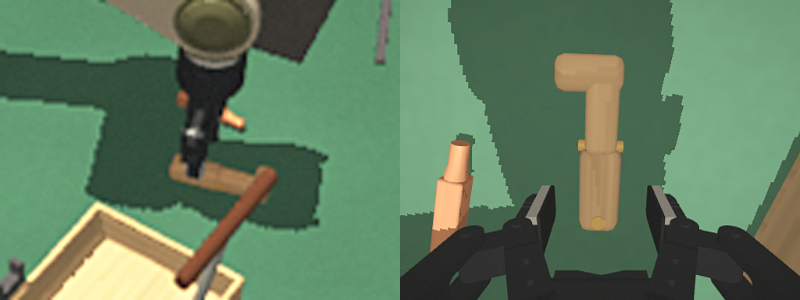

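Fingers straddle the thigh with no contact at a reported z of -2 mm, so the tool offset is real. Down another 17 mm and close.

>>> move_arm --series "0 0 0.9 0 0.3;0 0 1.7 0 0.3;0 0 1.7 0 -1;0 0 1.7 0 -1;0 0 1.7 0 -1;0 0 1.7 0 -1;0 0 1.7 0 -1" --force 45

```text
time_s: 13.95
position: [0.5288, 0.2944, -0.019]
tool_rot: [[0.985, 0.173, 0.0], [0.173, -0.985, 0.0], [0.0, -0.0, -1.0]]
ft_force: [1.1, 0.2, 0.5]
grip_width: 0.0266
gripper_force: 44.2
```

```bash
python3 -c "
from h import *
c,s=np.cos(np.radians(-6.5)),np.sin(np.radians(-6.5))
def T(x,y): return (.538+c*x-s*y, -.0045+s*x+c*y)
a=T(-.025,.045);print(a)
plan((*a,.10,-6.5),(*a,-.008,-6.5))"
```

```text
(np.float64(0.5182548482276411), np.float64(0.0430408138496441))
t 13.95 pos [ 0.5288  0.2944 -0.019 ] yaw 9.9 w 0.0266 q6 98 F [1.1 0.2 0.5]
[ -5.38  24.57 -11.9 ] 16.4
[-5.38 24.57 -1.1 ] 16.4
```

>>> move_arm --series "0 0 -4 0 -1;0 0 -9 0 -1;-0.5 3 -12 3 -1;-1.5 7.5 -12 6 -1;-2.7 12 -12 9 -1;-3.6 16.5 -12 12 -1;-4.6 21 -12 15 -1;-5.4 24.6 -12 16.4 -1"

```text
time_s: 14.95
position: [0.5179, 0.041, 0.101]
tool_rot: [[0.993, -0.114, -0.0], [-0.114, -0.993, -0.0], [0.0, 0.0, -1.0]]
ft_force: [1.2, 1.4, -0.2]
grip_width: 0.0265
gripper_force: 44.5
```

```bash
python3 -c "
from h import *
plan((.518,.043,-.011,-6.5));look(['leg1'],('wrist',))"
```

```text
t 14.95 pos [0.5179 0.041  0.101 ] yaw -6.6 w 0.0265 q6 88 F [ 1.2  1.4 -0.2]
[-1.00e-02 -2.00e-01  1.12e+01] -0.1
wrist leg1 [0.542 0.034 0.133] 0.89
```

>>> move_arm --series "0 -0.2 5 0 -1;0 -0.2 9 0 -1;0 -0.2 11.1 0 -1;0 -0.2 11.1 0 -1;0 -0.2 11.1 0 -0.1;0 -0.2 11.1 0 -0.1;0 -0.2 11.1 0 -0.1;0 -0.2 6 0 -0.1"

```text
time_s: 16.05
position: [0.5166, 0.0449, 0.0394]
tool_rot: [[0.994, -0.113, -0.006], [-0.113, -0.994, 0.001], [-0.006, -0.0, -1.0]]
ft_force: [0.6, -0.7, 0.0]
grip_width: 0.0386
gripper_force: 0.0
```

```bash
python3 -c "
from h import *
plan((.492,.396,.12,-5));look(['leg1'],('wrist','top'))
outl('set1','top',.018)
"
```

```text
t 16.05 pos [0.5166 0.0449 0.0394] yaw -6.5 w 0.0386 q6 88 F [ 0.6 -0.7  0. ]
[ -6.45 -34.62  -8.01] -1.5
wrist leg1 [0.543 0.04  0.018] 0.71
top leg1 [ 0.482 -0.554  0.013] 0.94
top leg1 [ 0.569 -0.295  0.016] 0.93
top leg1 [ 0.764 -0.345  0.015] 0.86
top leg1 [ 0.368 -0.288  0.011] 0.61
top leg1 [ 0.445 -0.409  0.012] 0.58
top set1 c [ 0.591 -0.393] size [0.018 0.086] yaw -1.5 score 0.64 mean [ 0.589 -0.393] 180 [ 80. 131. 208.]
top set1 c [0.494 0.392] size [0.026 0.087] yaw -8.5 score 0.61 mean [0.491 0.393] 241 [ 73. 117. 173.]
```

>>> move_arm --series "0 0 -5 0 0.3;-0.5 -4 -9 0 0.3;-1.5 -9 -10 0 0.3;-2.5 -14.5 -10 0 0.3;-3.5 -20 -10 0 0.3;-4.5 -25.5 -10 0 0.3;-6 -31 -10 0 0.3;-6.3 -34.6 -10 0 0.3"

```text
time_s: 17.35
position: [0.4932, 0.3979, 0.1394]
tool_rot: [[0.994, -0.11, -0.002], [-0.11, -0.994, -0.001], [-0.002, 0.001, -1.0]]
ft_force: [0.5, -0.9, 0.3]
grip_width: 0.0557
gripper_force: 0.0
```

```bash
python3 -c "
from h import *
outl('set1','wrist',.018);look(['set1'],('wrist','scene'));plan((.49,.396,-.02,-8))
"
```

```text
wrist set1 c [0.495 0.399] size [0.019 0.09 ] yaw -4.7 score 0.94 mean [0.494 0.399] 1627 [ 82. 118. 169.]
wrist set1 [0.493 0.398 0.01 ] 0.85
scene set1 [0.491 0.395 0.014] 0.66
scene set1 [ 0.588 -0.39   0.012] 0.57
t 17.65 pos [0.4947 0.3945 0.1403] yaw -6.5 w 0.0557 q6 124 F [-0.1 -0.6  0.4]
[-0.46 -0.11 16.03] 1.5
```

>>> move_arm --series "-1.4 -0.3 6 -1.5 0.3;-1.4 -0.3 12 -1.5 0.2;-1.4 -0.3 15 -1.5 0.2;-1.4 -0.3 16.2 -1.5 0.2;-1.4 -0.3 16.2 -1.5 -1;-1.4 -0.3 16.2 -1.5 -1;-1.4 -0.3 16.2 -1.5 -1;-1.4 -0.3 16.2 -1.5 -1" --force 60

```text
time_s: 18.65
position: [0.4821, 0.4004, -0.0192]
tool_rot: [[0.996, -0.086, 0.003], [-0.086, -0.996, 0.001], [0.003, -0.001, -1.0]]
ft_force: [0.8, -2.0, 7.2]
grip_width: 0.0145
gripper_force: 58.8
```

```bash
python3 -c "
from h import *
c,s=np.cos(np.radians(-6.5)),np.sin(np.radians(-6.5))
def T(x,y): return (.538+c*x-s*y, -.0045+s*x+c*y)
a=T(-.013,.11)
plan((*a,.10,-6.5),(*a,-.013,-6.5))"
```

```text
t 18.65 pos [ 0.4821  0.4004 -0.0192] yaw -4.9 w 0.0145 q6 124 F [ 0.8 -2.   7.2]
[  8.1   28.81 -11.94] 1.6
[ 8.06 28.82 -0.64] 1.6
```

>>> move_arm --series "0 0 -3 0 -1;0 0 -6 0 -1;0 0 -8 0 -1;0 0 -9 0 -1"

```text
time_s: 19.15
position: [0.4813, 0.4004, 0.0704]
tool_rot: [[0.996, -0.086, 0.002], [-0.086, -0.996, 0.001], [0.002, -0.001, -1.0]]
ft_force: [-0.1, -0.3, -2.0]
grip_width: 0.0142
gripper_force: 58.6
```

```bash
python3 -c "
from h import *
plan((*(.5375,.1063),.10,-6.5));w=cam('wrist')['pixels'];cv2.imwrite('pics/w7.png',w[100:,:][:, 100:412]);look(['set1'],('wrist',))"
```

```text
t 19.15 pos [0.4813 0.4004 0.0704] yaw -4.9 w 0.0142 q6 124 F [-0.1 -0.3 -2. ]
[ 8.14 28.81 -2.98] 1.6
wrist set1 [0.495 0.395 0.098] 0.79
```

View pics/w7.png

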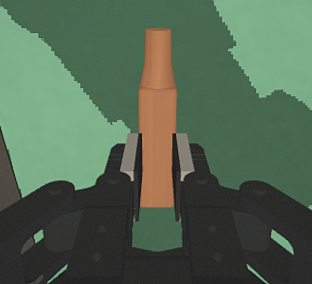

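The set is held by its shank, nose forward and level. Carrying it to the tray.

>>> move_arm --series "0 0 -3 0 -1;1 3 -4 0.5 -1;2 7 -4 1 -1;3.5 12 -4 1.6 -1;5 17 -4 1.6 -1;6.5 22 -4 1.6 -1;8.1 27 -4 1.6 -1;8.1 28.8 -4 1.6 -1"

```text
time_s: 20.3
position: [0.5371, 0.1037, 0.1079]
tool_rot: [[0.993, -0.117, -0.002], [-0.117, -0.993, -0.0], [-0.002, 0.0, -1.0]]
ft_force: [0.5, -0.0, -2.2]
grip_width: 0.014
gripper_force: 58.9
```

```bash
python3 -c "
from h import *
plan((*(.5375,.1063),-.011,-6.5))"
```

```text
t 20.3 pos [0.5371 0.1037 0.1079] yaw -6.7 w 0.014 q6 95 F [ 0.5 -0.  -2.2]
[ 0.03 -0.27 11.89] -0.2
```

>>> move_arm --series "0 -0.3 5 0 -1;0 -0.3 10 0 -1;0 -0.3 11.9 0 -1;0 -0.3 11.9 0 -1;0 -0.3 11.9 0 -0.2;0 -0.3 11.9 0 -0.2;0 -0.3 7 0 -0.2;0 -0.3 0 0 -0.2"

```text
time_s: 21.3
position: [0.5367, 0.1092, 0.1028]
tool_rot: [[0.993, -0.114, -0.001], [-0.114, -0.993, 0.0], [-0.001, 0.0, -1.0]]
ft_force: [0.5, -0.4, -0.1]
grip_width: 0.0339
gripper_force: 0.0
```

```bash
python3 -c "
from h import *
plan((.565,-.30,.14,14));look(['leg1','set1'],('wrist','top'))"
```

```text
t 21.3 pos [0.5367 0.1092 0.1028] yaw -6.5 w 0.0339 q6 96 F [ 0.5 -0.4 -0.1]
[ 7.47 40.33 -3.73] -20.5
wrist leg1 [0.544 0.039 0.019] 0.94
top leg1 [ 0.367 -0.288  0.013] 0.96
top leg1 [ 0.445 -0.41   0.014] 0.73
top leg1 [0.543 0.04  0.02 ] 0.71
top leg1 [ 0.763 -0.346  0.01 ] 0.67
top leg1 [ 0.569 -0.296  0.014] 0.63
top leg1 [ 0.48  -0.556  0.012] 0.55
top set1 [ 0.593 -0.395  0.005] 0.54
```

>>> move_arm --series "0 3 -4 -2 0.3;0.5 9 -4 -5 0.3;1.5 15 -4 -8 0.3;2.5 21 -4 -11 0.3;3.5 27 -4 -14 0.3;4.5 33 -4 -17 0.3;5 38 -4 -20 0.3;5.4 40.7 -4 -20.5 0.3"

```text
time_s: 22.6
position: [0.5436, -0.3036, 0.1395]
tool_rot: [[0.971, 0.24, -0.002], [0.24, -0.971, 0.002], [-0.002, -0.002, -1.0]]
ft_force: [-0.2, 0.3, 0.4]
grip_width: 0.0554
gripper_force: 0.0
```

```bash
python3 -c "
from h import *
outl('leg1','wrist',.024);outl('set1','wrist',.018);look(['leg1','set1'],('wrist',))
a=np.radians(14)
plan((.569-.025*np.cos(a),-.295-.025*np.sin(a),-.019,14))"
```

```text
wrist leg1 c [ 0.499 -0.552] size [0.052 0.092] yaw -23.2 score 0.85 mean [ 0.497 -0.55 ] 2788 [120. 135.  56.]
wrist leg1 c [ 0.568 -0.29 ] size [0.119 0.04 ] yaw 11.4 score 0.84 mean [ 0.574 -0.292] 3985 [115. 164. 196.]
wrist leg1 c [ 0.37  -0.308] size [0.087 0.046] yaw 76.9 score 0.62 mean [ 0.37  -0.308] 2078 [156. 100.  61.]
wrist leg1 c [ 0.449 -0.407] size [0.044 0.124] yaw -1.5 score 0.61 mean [ 0.453 -0.404] 1636 [113. 160. 193.]
wrist set1 c [ 0.589 -0.391] size [0.09  0.023] yaw 1.0 score 0.95 mean [ 0.587 -0.391] 2050 [106. 151. 208.]
wrist leg1 [ 0.566 -0.294  0.012] 0.83
wrist leg1 [ 0.487 -0.555  0.013] 0.66
wrist leg1 [ 0.366 -0.29   0.012] 0.6
wrist set1 [ 0.589 -0.394  0.013] 0.95
t 22.95 pos [ 0.5445 -0.3     0.1412] yaw 14.0 w 0.0555 q6 36 F [-0.5 -1.1 -0. ]
[ 0.    0.12 16.02] 0.0
```

>>> move_arm --series "-0.2 0 6 2 0.3;-0.2 0 12 2 0.3;-0.2 0 15 2 0.3;-0.2 0 16 2 0.3;-0.2 0 16 2 -1;-0.2 0 16 2 -1;-0.2 0 16 2 -1;-0.2 0 16 2 -1" --force 45

```text
time_s: 23.95
position: [0.5434, -0.3023, -0.0168]
tool_rot: [[0.978, 0.207, 0.003], [0.207, -0.978, -0.002], [0.002, 0.002, -1.0]]
ft_force: [0.9, 1.5, 6.9]
grip_width: 0.0262
gripper_force: 44.8
```

```bash
python3 -c "
from h import *
c,s=np.cos(np.radians(-6.5)),np.sin(np.radians(-6.5))
def T(x,y): return (.538+c*x-s*y, -.0045+s*x+c*y)
a=T(-.025,-.05);print(a)
plan((*a,.10,-6.5),(*a,-.011,-6.5))"
```

```text
(np.float64(0.5075005429196899), np.float64(-0.051348512439631705))
t 23.95 pos [ 0.5434 -0.3023 -0.0168] yaw 12.0 w 0.0262 q6 38 F [0.9 1.5 6.9]
[  1.71 -25.27 -11.74] 18.5
[  1.68 -25.29  -0.64] 18.5
```

>>> move_arm --series "0 0 -4 0 -1;0 0 -9 0 -1;0.2 -3 -12 4 -1;0.5 -8 -12 8 -1;1 -13 -12 12 -1;1.3 -18 -12 16 -1;1.6 -23 -12 18.5 -1;1.7 -25.3 -12 18.5 -1"

```text
time_s: 24.95
position: [0.5061, -0.0485, 0.102]
tool_rot: [[0.994, -0.113, 0.0], [-0.113, -0.994, 0.0], [0.0, -0.0, -1.0]]
ft_force: [0.5, -0.6, -0.9]
grip_width: 0.0259
gripper_force: 44.3
```

```bash
python3 -c "
from h import *
plan((.5075,-.0513,-.009,-6.5));look(['leg1'],('wrist',))"
```

```text
t 24.95 pos [ 0.5061 -0.0485  0.102 ] yaw -6.5 w 0.0259 q6 78 F [ 0.5 -0.6 -0.9]
[ 0.17  0.27 11.1 ] 0.0
wrist leg1 [0.544 0.04  0.018] 0.95
wrist leg1 [ 0.53  -0.048  0.135] 0.65
wrist leg1 [ 0.538 -0.006  0.005] 0.55
```

>>> move_arm --series "0.1 0.3 5 0 -1;0.1 0.3 9 0 -1;0.1 0.3 11.1 0 -1;0.1 0.3 11.1 0 -1;0.1 0.3 11.1 0 -0.1;0.1 0.3 11.1 0 -0.1;0.1 0.3 7 0 -0.1;0.1 0.3 0 0 -0.1"

```text
time_s: 26.05
position: [0.5066, -0.0537, 0.0946]
tool_rot: [[0.993, -0.114, -0.003], [-0.114, -0.993, 0.001], [-0.003, -0.001, -1.0]]
ft_force: [1.4, -0.5, -0.6]
grip_width: 0.0385
gripper_force: 0.0
```

```bash
python3 -c "
from h import *
look(['leg1','set1'],('wrist','scene','top'));plan((.578,-.393,.14,1))"
```

```text
wrist leg1 [0.542 0.039 0.018] 0.82
wrist leg1 [ 0.533 -0.057  0.018] 0.63
wrist set1 [0.549 0.106 0.015] 0.81
scene leg1 [ 0.366 -0.284  0.015] 0.91
scene leg1 [ 0.537 -0.056  0.02 ] 0.72
scene leg1 [ 0.478 -0.554  0.013] 0.69
scene leg1 [ 0.443 -0.413  0.011] 0.67
scene leg1 [ 0.765 -0.344  0.011] 0.66
scene leg1 [0.543 0.041 0.022] 0.64
scene leg1 [ 0.643 -0.02   0.077] 0.23
scene set1 [ 0.588 -0.391  0.014] 0.57
scene set1 [0.547 0.104 0.02 ] 0.49
top leg1 [ 0.762 -0.347  0.013] 0.85
top leg1 [ 0.443 -0.408  0.01 ] 0.77
top leg1 [ 0.368 -0.289  0.013] 0.76
top leg1 [0.541 0.044 0.02 ] 0.61
top set1 [0.55  0.107 0.015] 0.62
top set1 [ 0.59  -0.397  0.007] 0.45
t 26.5 pos [ 0.5069 -0.0537  0.0929] yaw -6.6 w 0.038 q6 77 F [ 0.6 -0.3  0.1]
[10.93 32.9  -4.75] -7.6
```

>>> move_arm --series "0.5 3 -4 -1 0.3;2 8 -5 -2 0.3;4 13.5 -5 -4 0.3;6 19 -5 -6 0.3;8 24.5 -5 -7.6 0.3;10 30 -5 -7.6 0.3;10.9 33 -5 -7.6 0.3;10.9 33 -5 -7.6 0.3"

```text
time_s: 27.5
position: [0.5775, -0.396, 0.1417]
tool_rot: [[1.0, 0.016, -0.002], [0.016, -1.0, 0.002], [-0.002, -0.002, -1.0]]
ft_force: [-0.6, 0.9, -0.3]
grip_width: 0.0554
gripper_force: 0.0
```

```bash
python3 -c "
from h import *
outl('set1','wrist',.018);look(['set1'],('wrist',))
plan((.577,-.394,-.02,0))"
```

```text
wrist set1 c [ 0.589 -0.393] size [0.089 0.016] yaw 1.3 score 0.61 mean [ 0.588 -0.394] 1510 [129. 182. 238.]
wrist set1 [ 0.59  -0.393  0.013] 0.92
t 27.7 pos [ 0.5782 -0.3929  0.1438] yaw 1.1 w 0.0556 q6 45 F [0.8 0.2 1. ]
[-0.11  0.12 16.38] 1.1
```

>>> move_arm --series "-0.1 0 6 0 0.3;-0.1 0 12 0 0.2;-0.1 0 15 0 0.2;-0.1 0 16.3 0 0.2;-0.1 0 16.3 0 -1;-0.1 0 16.3 0 -1;-0.1 0 16.3 0 -1;-0.1 0 16.3 0 -1" --force 60

```text
time_s: 28.7
position: [0.5778, -0.3945, -0.0173]
tool_rot: [[1.0, 0.018, 0.002], [0.018, -1.0, -0.002], [0.002, 0.002, -1.0]]
ft_force: [-1.0, 1.2, 6.5]
grip_width: 0.0
gripper_force: 3.3
```

```bash
python3 -c "
from h import *
c,s=np.cos(np.radians(-6.5)),np.sin(np.radians(-6.5))
def T(x,y): return (.538+c*x-s*y, -.0045+s*x+c*y)
a=T(-.013,-.115);print(a)
plan((*a,.10,-6.5),(*a,-.011,-6.5))"
```

```text
(np.float64(0.5120651962928952), np.float64(-0.11728912162382478))
t 28.7 pos [ 0.5778 -0.3945 -0.0173] yaw 1.1 w 0.0 q6 45 F [-1.   1.2  6.5]
[ -6.04 -27.82 -11.79] 7.6
[ -6.06 -27.84  -0.69] 7.6
```

>>> move_arm --series "0 0 0 0 -0.1;0 0 0 0 0.3;0 0 -4 0 0.3;0 0 -10 0 0.3;0 0 -16 0 0.3;0 0 -16 0 0.3"

```text
time_s: 29.45
position: [0.5785, -0.3954, 0.1467]
tool_rot: [[1.0, 0.018, 0.007], [0.019, -1.0, -0.007], [0.007, 0.007, -1.0]]
ft_force: [-0.1, 0.3, -1.0]
grip_width: 0.0555
gripper_force: 0.0
```

```bash
python3 -c "
from h import *
d=cam('wrist');cv2.imwrite('pics/w8.png',d['pixels'])
outl('set1','wrist',.018);look(['set1'],('wrist','scene'))
plan((.577,-.394,-.02,0))"
```

```text
wrist set1 c [ 0.59  -0.394] size [0.019 0.091] yaw -0.4 score 0.65 mean [ 0.589 -0.395] 1652 [123. 174. 227.]
wrist set1 [ 0.588 -0.394  0.013] 0.66
scene set1 [ 0.59  -0.395  0.011] 0.8
scene set1 [0.545 0.11  0.018] 0.45
t 29.8 pos [ 0.5767 -0.3938  0.1394] yaw 1.0 w 0.0554 q6 45 F [ 0.5 -0.9 -0.2]
[ 0.06  0.05 15.94] 1.0
```

View pics/w8.png

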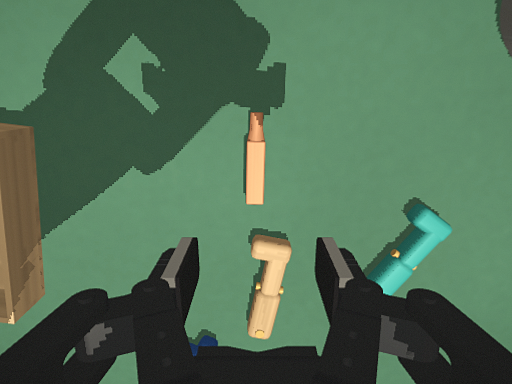

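The set hasn't moved; the fingers shut just above it, so the tool offset is nearer 35 mm. I'll go 9 mm deeper.

>>> move_arm --series "0 0 6 0.8 0.3;0 0 12 0.8 0.2;0 0 15 0.8 0.2;0 0 16 0.8 0.2;0 0 16.8 0.8 0.2;0 0 16.8 0.8 -1;0 0 16.8 0.8 -1;0 0 16.8 0.8 -1"

```text
time_s: 30.8
position: [0.5777, -0.3947, -0.0255]
tool_rot: [[1.0, 0.004, 0.002], [0.004, -1.0, -0.002], [0.002, 0.002, -1.0]]
ft_force: [-0.7, 1.4, 5.9]
grip_width: 0.0159
gripper_force: 60.0
```

>>> move_arm --series "0 0 0 0 -1;0 0 0 0 -1;0 0 -2 0 -1;0 0 -5 0 -1"

```text
time_s: 31.3
position: [0.5765, -0.3936, 0.0226]
tool_rot: [[1.0, 0.004, -0.002], [0.004, -1.0, 0.002], [-0.002, -0.002, -1.0]]
ft_force: [-0.3, -0.4, -0.3]
grip_width: 0.0164
gripper_force: 59.3
```

```bash
python3 -c "
from h import *
look(['set1'],('wrist',))
plan((.512,-.1173,.1,-6.5))"
```

```text
wrist set1 [ 0.587 -0.392  0.061] 0.94
t 31.4 pos [ 0.5784 -0.3953  0.0264] yaw 0.3 w 0.0161 q6 46 F [ 0.5 -0.7 -0.1]
[ -6.48 -27.8   -7.51] 6.8
```

Held (16 mm) and lifted. Carrying it to the tray.

>>> move_arm --series "0 0 -5 0 -1;-0.5 -3 -8 1 -1;-1.5 -8 -8 2 -1;-2.7 -13 -8 4 -1;-4 -18 -8 6 -1;-5.5 -23 -8 6.8 -1;-6.5 -27 -8 6.8 -1;-6.5 -27.8 -8 6.8 -1"

```text
time_s: 32.4
position: [0.5098, -0.1142, 0.1024]
tool_rot: [[0.994, -0.112, -0.001], [-0.112, -0.994, 0.001], [-0.002, -0.001, -1.0]]
ft_force: [0.8, -1.0, -0.6]
grip_width: 0.0163
gripper_force: 59.3
```

```bash
python3 -c "
from h import *
look(['set1'],('wrist',))
plan((.512,-.1173,-.017,-6.5))"
```

```text
wrist set1 [ 0.519 -0.113  0.137] 0.74
wrist set1 [0.545 0.04  0.018] 0.32
t 32.5 pos [ 0.5109 -0.116   0.1026] yaw -6.5 w 0.0161 q6 71 F [ 1.2 -0.8 -1.2]
[ 0.13  0.11 11.96] 0.0
```

>>> move_arm --series "0.1 0.1 5 0 -1;0.1 0.1 10 0 -1;0.1 0.1 11.9 0 -1;0.1 0.1 11.9 0 -1;0.1 0.1 11.9 0 -0.2;0.1 0.1 11.9 0 -0.2;0.1 0.1 7 0 -0.2;0.1 0.1 -6 0 -0.2"

```text
time_s: 33.5
position: [0.5113, -0.1174, 0.0967]
tool_rot: [[0.993, -0.114, -0.001], [-0.114, -0.993, 0.001], [-0.001, -0.0, -1.0]]
ft_force: [-0.0, -0.4, -0.8]
grip_width: 0.0341
gripper_force: 0.0
```

```bash
python3 -c "
from h import *
d=cam('top');cv2.imwrite('pics/t9.png',cv2.resize(d['pixels'],(800,600)))
look(['leg1','set1','bar_grip','bar_hinge'],('wrist','scene'));plan((.66,.02,.36,83.3))"
```

```text
wrist leg1 [0.544 0.04  0.019] 0.94
wrist leg1 [ 0.365 -0.292  0.009] 0.78
wrist leg1 [ 0.53  -0.056  0.018] 0.62
wrist set1 [ 0.524 -0.119  0.02 ] 0.74
wrist bar_grip [ 0.524 -0.117  0.016] 0.67
wrist bar_grip [ 0.54  -0.004  0.01 ] 0.48
wrist bar_hinge [ 0.643 -0.016  0.075] 0.79
scene leg1 [ 0.366 -0.288  0.013] 0.9
scene leg1 [0.544 0.042 0.018] 0.87
scene leg1 [ 0.481 -0.552  0.014] 0.86
scene leg1 [ 0.762 -0.346  0.012] 0.85
scene leg1 [ 0.537 -0.058  0.017] 0.81
scene leg1 [ 0.444 -0.412  0.013] 0.56
scene set1 [ 0.524 -0.119  0.019] 0.46
scene bar_grip [0.682 0.024 0.318] 0.67
scene bar_hinge [ 0.642 -0.017  0.072] 0.7
t 34.05 pos [ 0.5115 -0.1174  0.0947] yaw -6.6 w 0.0343 q6 71 F [-0.3 -0.1  0.1]
[ 13.15 -15.36 -26.54] -89.9
```

View pics/t9.png

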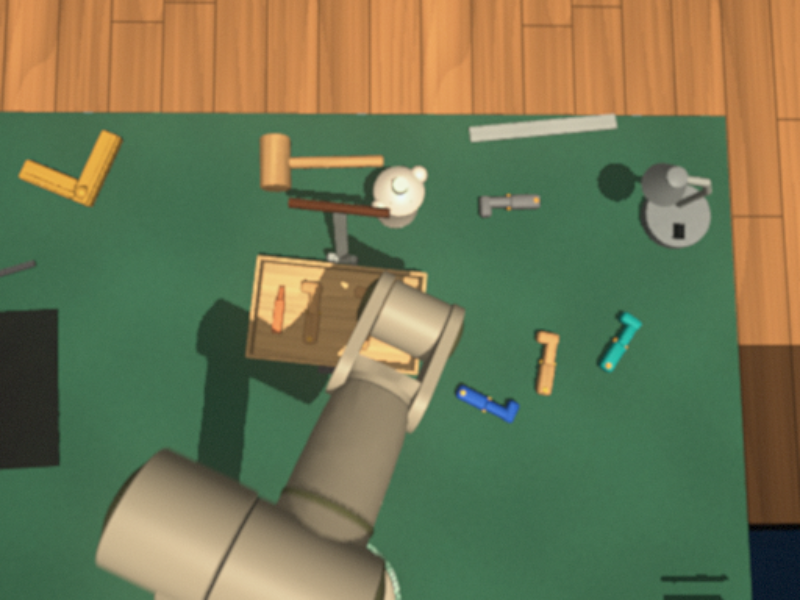

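The top view shows a set and a leg on the tray's left at (279,310) and (311,312), the third leg on the bench at (547,362), and the bar open with its handle at (338,208). Now back to the handle.

>>> move_arm --series "0 0 -5 -10.5 1;0 0 -10 -21 1;0 -2 -15 -31.5 1;0 -5 -20 -42 1;0 -9 -24 -52.5 1;0 -13 -26.5 -63 1;0 -15 -26.5 -73.5 1;0 -15 -26.5 -84 1" --force 30

```text
time_s: 35.05
position: [0.529, 0.0329, 0.3601]
tool_rot: [[0.209, 0.978, -0.0], [0.978, -0.209, 0.0], [0.0, -0.0, -1.0]]
ft_force: [-0.1, -0.2, -0.1]
grip_width: 0.0856
gripper_force: 0.0
```

```bash
python3 -c "
from h import *
look(['bar_grip'],('wrist','scene'));plan((.684,.023,.36,83.3),(.684,.023,.27,83.3))"
```

```text
wrist bar_grip [0.682 0.026 0.317] 0.83
scene bar_grip [0.685 0.023 0.318] 0.74
t 35.25 pos [0.5289 0.0314 0.36  ] yaw 77.2 w 0.0852 q6 3 F [ 0.1 -0.2 -0.1]
[ 2.620e+00  1.531e+01 -1.000e-02] -6.1
[ 2.62 15.32  8.99] -6.1
```

>>> move_arm --series "1 5 0 -6 1;2 10 0 -6 1;2.6 15.3 0 -6 1;2.6 15.3 0 -6 1;2.6 15.3 5 -6 1;2.6 15.3 9.3 -6 1;2.6 15.3 9.3 -6 1"

```text
time_s: 36.12
position: [0.6818, 0.0236, 0.2651]
tool_rot: [[0.116, 0.993, -0.007], [0.993, -0.116, 0.001], [0.0, -0.007, -1.0]]
ft_force: [-0.2, -0.4, -0.1]
grip_width: 0.0853
gripper_force: 0.0
```

>>> move_arm --series "0 0 0 0 -1;0 0 0 0 -1;0 0 0 0 -1;0 0 0 0 -1;0 0 0 0 -1;0 0 0 0 -1"

```text
time_s: 36.88
position: [0.6841, 0.0236, 0.2682]
tool_rot: [[0.114, 0.993, 0.002], [0.993, -0.114, -0.0], [-0.0, 0.002, -1.0]]
ft_force: [1.6, 0.5, 5.8]
grip_width: 0.0149
gripper_force: 29.5
```

```bash
python3 -c "
from h import *
plan();look(['bar_grip'],('wrist','scene'))
th0=1.73
for th in np.r_[1.6:.31:-.13,.3:-.01:-.1]: print(round(th,2),'y',round(24.5*(np.cos(th0)-np.cos(th)),1),'z',round(24.5*(np.sin(th0)-np.sin(th)),1))"
```

```text
t 36.88 pos [0.6841 0.0236 0.2682] yaw 83.5 w 0.0149 q6 -1 F [1.6 0.5 5.8]
wrist bar_grip [0.681 0.024 0.322] 0.97
scene bar_grip [0.682 0.023 0.315] 0.89
1.6 y -3.2 z -0.3
1.47 y -6.3 z -0.2
1.34 y -9.5 z 0.3
1.21 y -12.5 z 1.3
1.08 y -15.4 z 2.6
0.95 y -18.1 z 4.3
0.82 y -20.6 z 6.3
0.69 y -22.8 z 8.6
0.56 y -24.6 z 11.2
0.43 y -26.2 z 14.0
0.3 y -27.3 z 16.9
0.2 y -27.9 z 19.3
0.1 y -28.3 z 21.7
-0.0 y -28.4 z 24.2
```

Gripped. Swinging back along the arc.

>>> move_arm --series "0 -3.2 -0.3 0 -1;0 -6.3 -0.2 0 -1;0 -9.5 0.3 0 -1;0 -12.5 1.3 0 -1;0 -15.4 2.6 0 -1;0 -18.1 4.3 0 -1;0 -20.6 6.3 0 -1;0 -22.8 8.6 0 -1"

```text
time_s: 38.08
position: [0.4572, 0.0486, 0.1811]
tool_rot: [[0.114, 0.993, 0.002], [0.993, -0.114, -0.002], [-0.002, 0.002, -1.0]]
ft_force: [10.3, -6.6, -7.0]
grip_width: 0.0146
gripper_force: 29.5
```

```bash
python3 -c "
from h import *
look(['bar_grip'],('wrist','scene'));plan()"
```

```text
wrist bar_grip [0.456 0.051 0.232] 0.62
scene bar_grip [0.453 0.048 0.224] 0.97
t 38.27 pos [0.4562 0.0488 0.1803] yaw 83.4 w 0.0148 q6 -2 F [ 0.  -6.8 -4.1]
```

>>> move_arm --series "0 -1.8 2.6 0 -1;0 -3.4 5.4 0 -1;0 -4.5 8.3 0 -1;0 -5.1 10.7 0 -1;0 -5.5 13.1 0 -1;0 -5.5 14.2 0 -1;0 -5.5 14.2 0 -1"

```text
time_s: 39.15
position: [0.403, 0.0554, 0.0388]
tool_rot: [[0.114, 0.993, -0.0], [0.993, -0.114, -0.001], [-0.001, -0.0, -1.0]]
ft_force: [2.8, -5.5, -3.0]
grip_width: 0.0146
gripper_force: 30.5
```

```bash
python3 -c "
from h import *
look(['bar_grip'],('wrist','scene'));plan()"
```

```text
wrist bar_grip [0.402 0.055 0.089] 0.88
scene bar_grip [0.404 0.055 0.089] 0.94
t 39.35 pos [0.4031 0.0554 0.0393] yaw 83.5 w 0.0148 q6 -2 F [ 2.3 -5.3 -4.1]
```

>>> move_arm --series "0 -0.1 0.6 0 -1;0 -0.1 1.1 0 -1;0 -0.1 1.4 0 -1;0 -0.1 1.6 0 -1;0 -0.1 1.6 0 -1"

```text
time_s: 39.98
position: [0.4031, 0.0557, 0.0255]
tool_rot: [[0.114, 0.994, 0.004], [0.994, -0.114, -0.001], [-0.001, 0.004, -1.0]]
ft_force: [-4.8, -1.2, 32.4]
grip_width: 0.0151
gripper_force: 35.7
```

```bash
python3 -c "
from h import *
look(['bar_grip'],('wrist','scene'));plan()"
```

```text
wrist bar_grip [0.4   0.056 0.078] 0.78
scene bar_grip [0.404 0.054 0.075] 0.66
t 40.17 pos [0.4031 0.0557 0.0255] yaw 83.5 w 0.0148 q6 -2 F [-5.1 -1.4 33.2]
```

33 N of upward force at a handle height of about 75 mm means the bar is seated. Releasing and retreating.

>>> move_arm --series "0 0 -0.1 0 -1;0 0 -0.1 0 0.3;0 0 -0.1 0 0.8;0 0 -0.1 0 0.8;0 0 -0.1 0 0.8;0 0 -6 0 0.8;-1 -3 -12 0 0.8;-6 -6 -16 0 0.8"

```text
time_s: 41.18
position: [0.3412, 0.0114, 0.178]
tool_rot: [[0.11, 0.994, 0.002], [0.994, -0.11, -0.001], [-0.0, 0.002, -1.0]]
ft_force: [0.9, -1.8, 0.2]
grip_width: 0.0769
gripper_force: 0.0
```

>>> move_arm --series "-6 0 0 0 0.8;-12 0 0 0 0.8;-18 0 0 0 0.8;-24 0 0 0 0.8;-24 0 0 0 0.8"

```text
time_s: 41.8
position: [0.3135, -0.2307, 0.1756]
tool_rot: [[0.119, 0.993, -0.0], [0.993, -0.119, 0.0], [-0.0, -0.0, -1.0]]
ft_force: [0.4, -0.1, -0.2]
grip_width: 0.0772
gripper_force: 0.0
```

```bash
python3 -c "
from h import *
s=cam('scene')['pixels'];t=cam('top')['pixels']
cv2.imwrite('pics/f.png',np.hstack([cv2.resize(s[80:260,150:390],(400,300),interpolation=cv2.INTER_CUBIC),cv2.resize(t[140:275,130:310],(400,300),interpolation=cv2.INTER_CUBIC)]))
look(['leg1','set1','bar_grip','torso'],('top','scene'));plan()"
```

```text
top leg1 [ 0.535 -0.059  0.021] 0.89
top leg1 [ 0.445 -0.41   0.013] 0.69
top leg1 [0.54  0.041 0.019] 0.67
top leg1 [ 0.762 -0.347  0.012] 0.61
top leg1 [ 0.481 -0.555  0.014] 0.6
top leg1 [ 0.366 -0.29   0.012] 0.59
top set1 [ 0.526 -0.123  0.016] 0.71
top set1 [0.549 0.107 0.013] 0.47
top bar_grip [0.405 0.054 0.072] 0.7
top torso [ 0.754 -0.121 -0.002] 0.71
scene leg1 [ 0.477 -0.556  0.014] 0.85
scene leg1 [ 0.371 -0.288  0.014] 0.69
scene leg1 [ 0.441 -0.415  0.012] 0.65
scene leg1 [ 0.764 -0.346  0.011] 0.65
scene leg1 [0.543 0.043 0.019] 0.48
scene set1 [ 0.536 -0.006  0.004] 0.74
scene set1 [ 0.527 -0.118  0.018] 0.72
scene set1 [0.548 0.108 0.021] 0.44
scene set1 [0.398 0.053 0.075] 0.35
scene bar_grip [0.402 0.053 0.076] 0.68
scene torso [ 0.756 -0.115 -0.002] 0.61
t 42.4 pos [ 0.3143 -0.2271  0.176 ] yaw 83.5 w 0.0768 q6 -47 F [ 0.7  0.7 -0.2]
```

View pics/f.png

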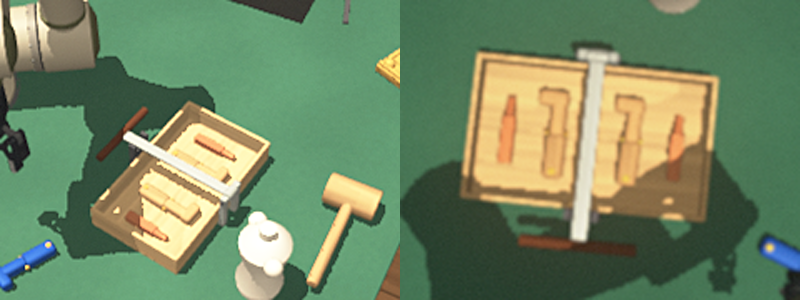

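Both legs and both sets lie flat in the tray, and the bar is level in its catch. Handing in.

```bash
python3 -c "
from rig import order
print(order.close_job())"
```

```text
the job is handed in; nothing more can be done
None
```

The job is handed in: two legs and the only two copper sets I could find on the bench lie flat in the tray, the bar is fully down in its catch, and the third leg and the torso were not moved.

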